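# Put the sockets back on the socket rail in order of size

## Robot

A 7-joint arm with a two-finger parallel gripper is mounted at the origin on a cart in front of the work surface, level with it; the furniture and walls round the work are solid. World frame = base frame: x ahead of the robot, y to its left, z up, the work surface at z = 0. Lengths are in m, angles in rad, forces in N, time in s.
With the tool pointing down it reaches from about 0.4 to 0.9 m from the base axis. Payload 5.6 kg.
Tool frame: the origin (TCP) lies midway between the tips of the shut fingers; the grasp point (between the pads) lies 19 mm behind it; z points along the fingers, y is the line along which they close (so a half turn about z gives the same grasp; the last joint's range is limited). The gripper opens to 92 mm and grips with 3 to 60 N. Pads are 20 mm wide; open, the fingers measure 128 mm over their backs; the gripper's body (75 mm by 189 mm) begins 69 mm behind the grasp point.
Start: joints at [1.301, 0.468, -0.012, 1.603, 0.006, 1.071, -0.056], TCP at [0.146, -0.633, 0.215] pointing down, gripper open.
Joint ranges: [-2.53, 2.53], [-0.31, 2.02], [-1.57, 1.55], [0.28, 2.44], [-1.29, 4.43], [0.15, 1.84], [-2.92, 2.92]. Speed limits (rad/s): [2.57, 2.57, 3.14, 3.14, 3.14, 3.14, 3.14].

## Interface

Orientations are given as a 3x3 rotation matrix whose columns are the frame's x, y, z axes.
In Python, from station import env, effector, solver, viewer, workorder, search_frame, tip_of gives the robot as it stands. Calls block until the motion is done:
- env.reach(position, orientation): joint-space move of the TCP to a pose.
- env.movel(position, frame=None, rate=0.15): straight line of the TCP; frame=None keeps the orientation; rate is the mean speed in m/s.
- env.goto_joints(angles): joint-space move.
- effector.release() and effector.grasp(squeeze=None): open the fingers fully, or close them until they stop; squeeze is the grip in N (None keeps the last).
- env.pause(seconds).
- solver.inverse_kinematics(position, orientation): joint angles nearest the present ones, or None.
- env.sense(): the state.
- viewer.read_camera(name): name is "scene" or "top"; returns (picture, depth): 420x560x3 uint8, red, green, blue; 420x560 float32, m along the optical axis (not along the pixel's ray), 0 where there is no reading.
- viewer.camera_info(name): a dict with "intrinsics" (3x3 intrinsics, pixels), "eye" and "rotation" of the camera in the world. Camera axes: x right, y up, looking along -z (the intrinsics and any distortion apply to the point x, -y, -z); pixel columns grow to the right and rows downward; lengths in m; the calibration is good to about 2 mm. A picture is of the moment at which its call begins. camera_info takes no time and is no camera call.
A pose or a line that the arm cannot do raises env.PlanningError and nothing moves.
- workorder.finish_job(): hands the job in; it is judged then, once.
Trained networks look in the newest picture that a camera, given by its name, has taken for a name from the list of things; names that differ only in an ending like _2 or _b are one class to them, and where a whole thing is asked for, a point or a joint stands for the part that bears it (a point fixed in the world has none). Each returns a list of dicts, best first, with "score" (0 to 1); they miss things now and then, are a little off and sometimes report something else, mostly with a low value. They report only what shows in the picture. A call takes as long as a camera call.
- search_frame(camera, name): "at" ([x, y, z] in m, in world coordinates, good to about 4 mm: the middle of the surface that is visible of it).
- tip_of(camera, name): "at" ([x, y, z] in m, in world coordinates, good to about 4 mm: a listed point, or the origin of a listed thing).
The state is a dict: "t": time; "joint_positions": joint angles; "joint_velocities": joint speeds; "tau": joint torques, N m; "ee_pos": TCP position; "tcp_rot": TCP orientation; "wrist_force": force on the tool from outside, world axes, zero at the start; "moment": the same for the moment, N m; "gripper_width": finger opening in m; "grasp_force": force on a finger pad.
Only numpy, scipy, OpenCV 4.12 (cv2) and the standard library are available. Lean on these libraries where they do the work, as an engineer would, in place of code of your own. Each camera call takes 0.05 s, during which the arm holds its last target. There are 200 camera calls.

## Task

Put the four sockets back on the posts of the socket rail in order of size: the smallest on the post next to the rail's red hanging eye, the largest at the far end. Each must stand upright, mouth up, fully down on its post; leave the glass bulb that stands nearby where it is.

Things in the scene. Friction and masses are not known exactly. Their poses are not given: they have to be found in the camera images.
- socket_blue_center (a point): the smallest of four steel sockets, with a blue plastic band round its mouth, rim and side: round, 34 mm across the upper part, 46 mm tall, 0.25 kg. It stands upright on the bench, wide hex mouth up; its lower 20 mm, the drive end, is 34 mm across, with a blind hole in the underside 20 mm across and 24 mm deep. The point is on its axis, half-way up; its z axis is the socket's axis, up. It can be gripped by the upper part from any side
- socket_yellow_center (a point): the second smallest of four steel sockets, with a yellow plastic band round its mouth, rim and side: round, 42 mm across the upper part, 52 mm tall, 0.35 kg. It stands upright on the bench, wide hex mouth up; its lower 20 mm, the drive end, is 34 mm across, with a blind hole in the underside 20 mm across and 24 mm deep. The point is on its axis, half-way up; its z axis is the socket's axis, up. It can be gripped by the upper part from any side
- socket_red_center (a point): the second largest of four steel sockets, with a red plastic band round its mouth, rim and side: round, 50 mm across the upper part, 58 mm tall, 0.45 kg. It stands upright on the bench, wide hex mouth up; its lower 20 mm, the drive end, is 34 mm across, with a blind hole in the underside 20 mm across and 24 mm deep. The point is on its axis, half-way up; its z axis is the socket's axis, up. It can be gripped by the upper part from any side
- socket_green_center (a point): the largest of four steel sockets, with a green plastic band round its mouth, rim and side: round, 60 mm across the upper part, 66 mm tall, 0.6 kg. It stands upright on the bench, wide hex mouth up; its lower 20 mm, the drive end, is 34 mm across, with a blind hole in the underside 20 mm across and 24 mm deep. The point is on its axis, half-way up; its z axis is the socket's axis, up. It can be gripped by the upper part from any side
- seat_1 (a point): post 1 of the four in the row on the aluminium rail (posts are numbered along the rail, 1 at one end, 4 at the other; about 75 mm apart). The point is on the post's axis at the flat top of its black clip (38 x 36 mm, 18 mm above the bench), on which a seated socket stands. From there the post rises 22 mm, round and tapered, 15 mm across at its foot and 5 mm at its tip. y runs along the rail, x across it. Fixed
- seat_2 (a point): post 2 of the four in the row on the aluminium rail (posts are numbered along the rail, 1 at one end, 4 at the other; about 75 mm apart). The point is on the post's axis at the flat top of its black clip (38 x 36 mm, 18 mm above the bench), on which a seated socket stands. From there the post rises 22 mm, round and tapered, 15 mm across at its foot and 5 mm at its tip. y runs along the rail, x across it. Fixed
- seat_3 (a point): post 3 of the four in the row on the aluminium rail (posts are numbered along the rail, 1 at one end, 4 at the other; about 75 mm apart). The point is on the post's axis at the flat top of its black clip (38 x 36 mm, 18 mm above the bench), on which a seated socket stands. From there the post rises 22 mm, round and tapered, 15 mm across at its foot and 5 mm at its tip. y runs along the rail, x across it. Fixed
- seat_4 (a point): post 4 of the four in the row on the aluminium rail (posts are numbered along the rail, 1 at one end, 4 at the other; about 75 mm apart). The point is on the post's axis at the flat top of its black clip (38 x 36 mm, 18 mm above the bench), on which a seated socket stands. From there the post rises 22 mm, round and tapered, 15 mm across at its foot and 5 mm at its tip. y runs along the rail, x across it. Fixed
- red_eye: red round hanging eye, 32 mm across and 11 mm high, at one end of the rail, about 60 mm beyond the last post there (at the end of post 1 or of post 4; the other end has a plain black stop). Origin: its centre, on the bench. Fixed
- glass_bulb: clear glass bulb standing on its socket, 32 x 36 mm and 64 mm tall (25 g, loose), behind the rail. To its right, behind the rail, a tall open carton (over 0.25 m high) fills x from about 0.63 on and y from 0 to -0.27: pass in front of it. Origin: centre of its underside; z is up

How it is judged:
At the end, for the whole second after the job is handed in: counted from the red eye, the posts carry the smallest (blue band), second smallest (yellow), second largest (red) and largest (green) socket; each is within 10 mm of its post's axis, its underside within 4 mm of the clip's top, upright within 0.08 rad and at rest (under 0.02 m/s) (((horizontal distance between red_eye and seat_1 below 0.12 m and horizontal distance between socket_blue_center and seat_1 below 0.01 m and z of socket_blue_center in the frame of seat_1 between 0.019 and 0.027 m and angle between each of socket_blue_center, socket_yellow_center, socket_red_center, socket_green_center's own z axis and vertical below 0.08 rad and linear speed of each of socket_blue, socket_yellow, socket_red, socket_green below 0.02 m/s and horizontal distance between socket_yellow_center and seat_2 below 0.01 m and z of socket_yellow_center in the frame of seat_2 between 0.022 and 0.03 m and horizontal distance between socket_red_center and seat_3 below 0.01 m and z of socket_red_center in the frame of seat_3 between 0.025 and 0.033 m and horizontal distance between socket_green_center and seat_4 below 0.01 m and z of socket_green_center in the frame of seat_4 between 0.029 and 0.037 m) or (horizontal distance between red_eye and seat_4 below 0.12 m and horizontal distance between socket_blue_center and seat_4 below 0.01 m and z of socket_blue_center in the frame of seat_4 between 0.019 and 0.027 m and angle between each of socket_blue_center, socket_yellow_center, socket_red_center, socket_green_center's own z axis and vertical below 0.08 rad and linear speed of each of socket_blue, socket_yellow, socket_red, socket_green below 0.02 m/s and horizontal distance between socket_yellow_center and seat_3 below 0.01 m and z of socket_yellow_center in the frame of seat_3 between 0.022 and 0.03 m and horizontal distance between socket_red_center and seat_2 below 0.01 m and z of socket_red_center in the frame of seat_2 between 0.025 and 0.033 m and horizontal distance between socket_green_center and seat_1 below 0.01 m and z of socket_green_center in the frame of seat_1 between 0.029 and 0.037 m))); the robot touches nothing.
It fails at once if the glass bulb is moved by more than 20 mm or knocked over (distance of glass_bulb from where it was at the start of the episode above 0.02 m or angle between glass_bulb's own z axis and vertical above 0.4 rad).
It also fails if it takes over 99 s, if anything falls off the work surface, if the arm or the gripper's body presses on something with over 40 N, if the wrist force passes 120 N, or if a joint passes its speed limit or range.

## Working session

There is one attempt and no reset: what is moved stays moved. The work goes in short steps, each a Python script; the robot and the scene stay as the last script left them, time stands still between calls to the robot, and variables do not carry over. Pictures are saved under pics/ and viewed, at most 14 in all, crops included, and the job is handed in when it is done.

```bash
mkdir -p pics
python3 - <<'E'
from station import *
import cv2
for c in("scene","top"):
    p,d=viewer.read_camera(c); cv2.imwrite(f"pics/{c}0.png",p[:,:,::-1])
    i=viewer.camera_info(c); print(c,i["intrinsics"],i["eye"],i["rotation"],[k for k in i])
    for n in["socket_blue_center","socket_yellow_center","socket_red_center","socket_green_center","seat_1","seat_2","seat_3","seat_4","red_eye","glass_bulb"]:
        print(n,[(r["at"],r["score"]) for r in tip_of(c,n)[:4]])
print(env.sense())
E
```

```text
scene [[418.27111108   0.         280.17795075]
 [  0.         418.27111108 216.82015499]
 [  0.           0.           1.        ]] [ 0.25034317 -0.47315524  0.71992202] [[ 0.87266169  0.36572643 -0.32358268]
 [-0.48817521  0.63694407 -0.59664665]
 [-0.01210538  0.67863571  0.73437526]] ['intrinsics', 'eye', 'rotation']
socket_blue_center [([0.5683, 0.2124, 0.0237], 0.86)]
socket_yellow_center [([0.4437, 0.2466, 0.0267], 0.83)]
socket_red_center [([0.575, 0.3524, 0.0323], 0.64)]
socket_green_center [([0.424, 0.3627, 0.0358], 0.57)]
seat_1 [([0.4632, -0.0778, 0.019], 0.67), ([0.4579, 0.007, 0.0194], 0.59), ([0.4706, -0.1507, 0.0216], 0.57), ([0.4763, -0.2231, 0.0172], 0.57)]
seat_2 [([0.4632, -0.0778, 0.019], 0.67), ([0.4579, 0.007, 0.0194], 0.59), ([0.4706, -0.1507, 0.0216], 0.57), ([0.4763, -0.2231, 0.0172], 0.57)]
seat_3 [([0.4632, -0.0778, 0.019], 0.67), ([0.4579, 0.007, 0.0194], 0.59), ([0.4706, -0.1507, 0.0216], 0.57), ([0.4763, -0.2231, 0.0172], 0.57)]
seat_4 [([0.4632, -0.0778, 0.019], 0.67), ([0.4579, 0.007, 0.0194], 0.59), ([0.4706, -0.1507, 0.0216], 0.57), ([0.4763, -0.223
[... 1443 characters left out ...]
[ 2.17002073e-04,  2.43887687e-04, -1.23113057e-03,  5.83531966e-04,
       -2.31797827e-04, -4.80487922e-04,  6.95362043e-05]), 'tau': array([ 2.38040102e-04, -5.20421326e+01, -1.25110382e-02, -2.44053018e+01,
       -5.67930099e-02,  1.13817584e-02,  2.40020961e-05]), 'ee_pos': array([ 0.14610315, -0.63338225,  0.21460304]), 'tcp_rot': array([[ 9.74410838e-01,  2.24774371e-01, -2.75649569e-05],
       [ 2.24774369e-01, -9.74410837e-01, -5.37886203e-05],
       [-3.89498960e-05,  4.62163188e-05, -9.99999998e-01]]), 'wrist_force': array([-0.2847789 ,  0.28474658, -0.43649148]), 'moment': array([ 0.02247704, -0.02441575, -0.02380482]), 'grasp_force': 0.0, 'gripper_width': 0.09192895703583558}
```

View pics/scene0.png

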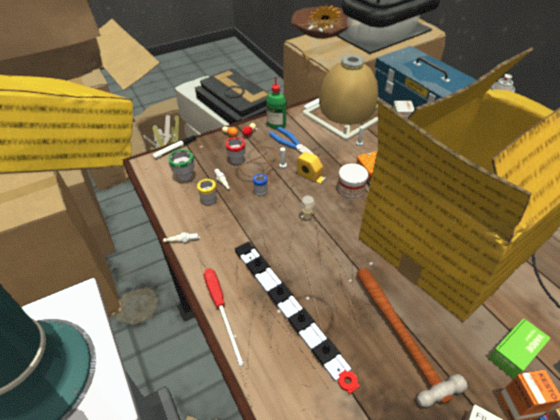

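View pics/top0.png

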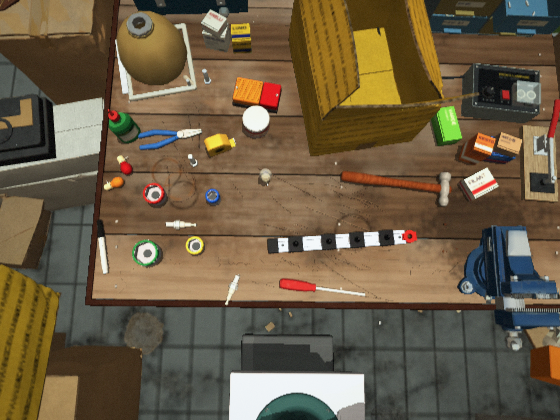

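The sockets stand at the upper left of the table; in the top image green is at (147,253), red (153,195), yellow (195,245) and blue (212,197). The rail runs along row 240, with the red eye at its right end (410,236), so blue goes on the post nearest y≈-0.22. A white plug at (181,224) lies close to yellow's +x side. I'll refine the positions with colour and depth.

```bash
cat > vis.py <<'E'
from station import *
import numpy as np, cv2
from scipy.optimize import least_squares
def cloud(c):
    p,d=viewer.read_camera(c); i=viewer.camera_info(c); K=i["intrinsics"]
    v,u=np.mgrid[:420,:560]
    P=np.stack([(u-K[0,2])/K[0,0]*d,-(v-K[1,2])/K[1,1]*d,-d],-1)@i["rotation"].T+i["eye"]
    P[d==0]=9
    return P,cv2.cvtColor(p,cv2.COLOR_RGB2HSV).astype(int)
HUE=dict(blue=(105,130),yellow=(20,35),red=(170,8),green=(45,85))
H=dict(blue=.046,yellow=.052,red=.058,green=.066); R=dict(blue=.017,yellow=.021,red=.025,green=.03)
def ring(P,hsv,n,xy,rad=.045):
    a,b=HUE[n]; h=hsv[...,0]
    m=((h>=a)&(h<=b) if a<b else (h>=a)|(h<=b))&(hsv[...,1]>110)&(hsv[...,2]>50)
    m&=(np.hypot(P[...,0]-xy[0],P[...,1]-xy[1])<rad)&(P[...,2]>.01)
    Q=P[m]; top=Q[:,2].max(); Q=Q[Q[:,2]>np.percentile(Q[:,2],95)-.005]
    r=least_squares(lambda s:np.hypot(Q[:,0]-s[0],Q[:,1]-s[1])-s[2],[*Q[:,:2].mean(0),R[n]],loss="soft_l1",f_scale=.002)
    return r.x.round(4),len(Q),np.percentile(Q[:,2],90).round(4),((Q[:,:2].min(0)+Q[:,:2].max(0))/2).round(4)
E
python3 - <<'E'
from vis import *
S=dict(blue=(.5693,.2144),yellow=(.4437,.2466),red=(.5735,.353),green=(.428,.3616))
seats=[(.4595,.0064),(.4648,-.0766),(.469,-.1489),(.474,-.2201)]
for c in("scene","top"):
    P,h=cloud(c)
    for n in S:
        try: print(c,n,*ring(P,h,n,S[n]))
        except Exception as e: print(c,n,e)
    for s in seats:
        near=np.hypot(P[...,0]-s[0],P[...,1]-s[1])<.03
        m=near&(h[...,2]<70)&(abs(P[...,2]-.018)<.006)
        Q=P[m][:,:2]; (ce,sz,an)=cv2.minAreaRect((Q*1000).astype(np.float32))
        T=P[near&(P[...,2]>.028)]
        print(c,s,len(Q),np.round(ce,1),np.round(sz,1),round(an),"med",np.median(P[m],0).round(4),"tip",len(T),T.mean(0).round(4) if len(T) else "")
    m=(abs(P[...,0]-.5)<.03)&(abs(P[...,1]-.27)<.06)&(P[...,2]>.007); 
    if m.any(): Q=P[m];print("plug",Q.min(0).round(3),Q.max(0).round(3))
Y=np.array([[0,-1,0],[0,0,0]])
R=np.array([[0,1,0],[1,0,0],[0,0,-1.]])
for p in list(S.values())+seats:
    for q in(R,np.array([[1,0,0],[0,-1,0],[0,0,-1.]])): 
        j=solver.inverse_kinematics([*p,.05],q); print(None if j is None else np.round(j,2))
E
```

```text
scene blue [0.5671 0.2113 0.0142] 54 0.047 [0.5669 0.211 ]
scene yellow [0.4446 0.247  0.0187] 88 0.0529 [0.4448 0.2468]
scene red [0.5687 0.3519 0.0227] 85 0.0589 [0.5698 0.3518]
scene green [0.424  0.3588 0.0276] 64 0.0668 [0.4241 0.3578]
scene (0.4595, 0.0064) 208 [452.9   3.3] [38.  33.7] 1 med [ 4.503e-01 -2.000e-04  1.760e-02] tip 25 [0.4544 0.0036 0.0336]
scene (0.4648, -0.0766) 241 [460.5 -78.7] [37.2 33.2] 5 med [ 0.4568 -0.082   0.0177] tip 24 [ 0.4609 -0.0782  0.035 ]
scene (0.469, -0.1489) 278 [ 466.3 -148.8] [37.6 34.8] 4 med [ 0.4627 -0.1521  0.0176] tip 32 [ 0.4664 -0.1492  0.0345]
scene (0.474, -0.2201) 327 [ 472.8 -222.5] [37.9 33.9] 5 med [ 0.4685 -0.2253  0.018 ] tip 36 [ 0.4725 -0.223   0.0347]
plug [0.489 0.254 0.008] [0.509 0.328 0.021]
top blue [0.5721 0.2149 0.0145] 55 0.0475 [0.5721 0.2152]
top yellow [0.449  0.2506 0.0187] 87 0.0531 [0.4494 0.25  ]
top red [0.5735 0.3556 0.0228] 113 0.0593 [0.5736 0.3551]
top green [0.4284 0.3626 0.0277] 102 0.0678 [0.4289 0.3631]
top (0.4595, 0.0064) 193 [459.3   7.7] [38.6 33.5] 5 med [0.4575 0.0084 0.0168] tip 12 [0.4589 
[... 416 characters left out ...]
.27  0.88 -1.    1.77  0.88  1.   -1.08]
[ 0.01  0.7  -0.58  1.79  0.51  0.81 -2.39]
[ 0.    0.61 -0.72  2.03  0.6   0.73 -1.09]
[ 0.08  0.65 -0.83  2.02  0.69  0.77 -2.74]
[-0.07  0.87 -0.82  1.6   0.73  0.99 -1.13]
[-0.13  0.83 -0.72  1.61  0.64  0.95 -2.64]
[-0.1   0.76 -0.9   1.89  0.77  0.88 -1.39]
[-0.25  0.66 -0.67  1.9   0.57  0.78 -2.81]
[ 0.48  0.52 -0.67  2.14  0.54  0.65 -0.57]
[ 0.34  0.48 -0.5   2.15  0.4   0.61 -2.02]
[ 0.54  0.5  -0.54  2.12  0.43  0.63 -0.29]
[ 0.37  0.46 -0.33  2.13  0.26  0.59 -1.72]
[ 0.66  0.52 -0.51  2.07  0.42  0.65 -0.13]
[ 0.43  0.47 -0.23  2.09  0.19  0.6  -1.5 ]
[ 0.76  0.56 -0.49  2.    0.4   0.68  0.02]
[ 0.54  0.51 -0.21  2.02  0.17  0.63 -1.36]
```

Both cameras agree apart from a constant shift of about (5, 4) mm. I'll centre blue with two crossed grasps, then look at it to fix each camera's offset in the robot frame.

```bash
cat > arm.py <<'E'
from vis import *
A=.083
def Rot(a):  # closing direction at angle a from world x
    c,s=np.cos(a),np.sin(a); return np.array([[-s,c,0],[c,s,0],[0,0,-1.]])
def best(p,a):
    js=[(j,Rot(a+k)) for k in(0,np.pi) if (j:=solver.inverse_kinematics(p,Rot(a+k))) is not None]
    return min(js,key=lambda t:abs(t[0][6]))[1]
def st(msg=""):
    s=env.sense(); print(msg,"t",round(s["t"],2),"tcp",s["ee_pos"].round(4),"w",round(s["gripper_width"],4),"F",s["wrist_force"].round(1),"g",round(s["grasp_force"],1)); return s
def gz(n): return H[n]-.033
def over(x,y,z,a):
    env.reach([x,y,z],best([x,y,z],a))
E
python3 - <<'E'
from arm import *
x,y=.5696,.2131
over(.42,-.08,.25,A); st("way")
over(x,y,.12,np.pi/2); st("over")
env.movel([x,y,gz("blue")]); effector.grasp(10); st("g1"); effector.release()
env.movel([x,y,.08],rate=.3); over(x,y,.08,A); env.movel([x,y,gz("blue")]); effector.grasp(10); st("g2"); effector.release()
env.movel([x,y,.1],rate=.3); over(.45,.06,.2,A); st("away")
for c in("scene","top"):
    P,h=cloud(c); print(c,*ring(P,h,"blue",(x,y)))
p,_=viewer.read_camera("top"); cv2.imwrite("pics/t1.png",p[:,:,::-1]); st()
E
```

```text
way t 3.41 tcp [ 0.4201 -0.081   0.2499] w 0.092 F [-0.1  0.3  0.4] g 0.0
over t 4.74 tcp [0.5703 0.2114 0.1204] w 0.0921 F [-0.1 -0.5 -0.2] g 0.0
g1 t 6.51 tcp [0.5696 0.2132 0.013 ] w 0.0337 F [-0.1  0.9 -0.3] g 10.0
g2 t 10.52 tcp [0.5696 0.2131 0.013 ] w 0.0341 F [ 0.9 -0.1  0.2] g 10.0
away t 12.79 tcp [0.4504 0.0605 0.1995] w 0.0917 F [-0.1  0.8  0.2] g 0.0
scene [0.5677 0.2116 0.0149] 50 0.0465 [0.5669 0.2103]
top [0.5718 0.2143 0.0146] 53 0.0474 [0.5717 0.2151]
 t 12.94 tcp [0.4504 0.0612 0.1993] w 0.0917 F [-0.3  0.6  0.5] g 0.0
```

View pics/t1.png

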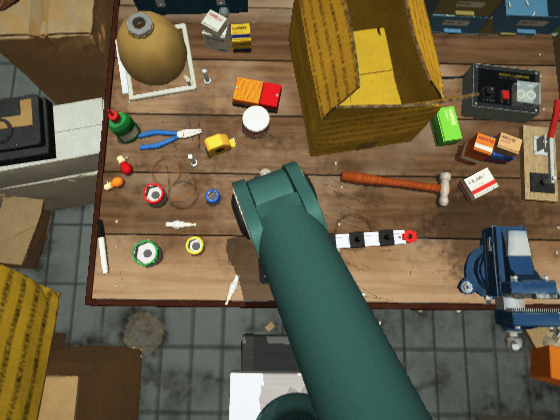

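The average of the two cameras matches the true position to 0.2 mm, so I can use averaged positions. Placing blue next.

```bash
cat >> arm.py <<'E'
SEAT=dict(blue=(.4748,-.2200),yellow=(.4688,-.1463),red=(.4632,-.0758),green=(.4564,.0057))
PICK=dict(blue=(.5696,.2131,A),yellow=(.4468,.2487,np.pi/2),red=(.5713,.3537,A),green=(.4263,.3608,A))
def pick(n):
    x,y,a=PICK[n]; g=gz(n)
    over(x,y,.16,a); env.movel([x,y,g],rate=.12); effector.grasp(30); st(n+" gripped")
    env.movel([x,y,.16],rate=.2); st("lifted")
def place(n):
    x,y=SEAT[n]; g=gz(n)+.018
    over(.42,.06,.22,A); over(x,y,g+.05,A); env.pause(.3); s0=st("hover")
    for dz in(.03,.02,.012,.006,.003):
        env.movel([x,y,g+dz],rate=.05); s=st(f"dz {dz}")
        if np.abs(s["wrist_force"]-s0["wrist_force"]).max()>15: print("CONTACT"); return False
    return True
def let_go():
    s=env.sense()["ee_pos"]; effector.release(); env.pause(.2); env.movel([s[0],s[1],.18],rate=.2); st("free")
E
python3 - <<'E'
from arm import *
pick("blue"); print(place("blue"))
p,_=viewer.read_camera("scene"); cv2.imwrite("pics/s2.png",p[:,:,::-1])
E
```

```text
blue gripped t 16.03 tcp [0.5696 0.2131 0.013 ] w 0.0336 F [ 0.8 -0.6 -0.1] g 30.0
lifted t 16.92 tcp [0.5687 0.2124 0.1587] w 0.0335 F [-0.4  0.3 -3.1] g 30.0
hover t 19.32 tcp [ 0.4753 -0.2194  0.0816] w 0.0338 F [ 0.3 -0.6 -2.4] g 30.0
dz 0.03 t 19.87 tcp [ 0.4747 -0.2198  0.0606] w 0.0334 F [ 0.4  0.3 -2.3] g 30.0
dz 0.02 t 20.22 tcp [ 0.4745 -0.2199  0.0506] w 0.0339 F [ 0.8 -1.  -2.8] g 30.0
dz 0.012 t 20.52 tcp [ 0.4745 -0.2199  0.0426] w 0.0337 F [-0.2 -0.1 -2.2] g 30.0
dz 0.006 t 20.79 tcp [ 0.4745 -0.2198  0.0366] w 0.0337 F [-0.  -0.4 -1.5] g 30.0
dz 0.003 t 21.04 tcp [ 0.4747 -0.22    0.0339] w 0.0339 F [-0.5 -1.  -2.7] g 30.0
True
```

View pics/s2.png

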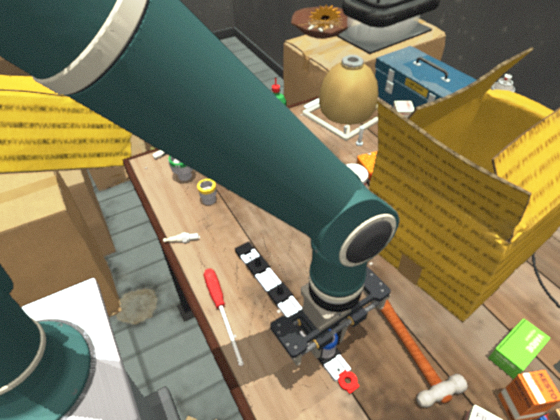

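The picture shows blue at (328,345), lowered onto the post next to the eye with no contact force. I'll release it and move on to yellow.

Run:
```python
from arm import *
let_go(); over(.42,.06,.22,np.pi/4)
P,h=cloud("scene"); print("blue scene",*ring(P,h,"blue",SEAT["blue"])); P,h=cloud("top"); print("blue top",*ring(P,h,"blue",SEAT["blue"]))
pick("yellow")
if place("yellow"):
    let_go()
```

```text
free t 23.13 tcp [ 0.474  -0.2199  0.1791] w 0.0918 F [-0.3  0.3  0.7] g 0.0
blue scene [ 0.4731 -0.2214  0.0147] 147 0.0654 [ 0.4726 -0.2217]
blue top [ 0.4771 -0.218   0.0146] 67 0.0645 [ 0.4779 -0.218 ]
yellow gripped t 27.3 tcp [0.4469 0.2492 0.0191] w 0.0414 F [-1.4  2.   0.1] g 30.0
lifted t 28.16 tcp [0.4461 0.2476 0.1587] w 0.0414 F [-0.3  0.2 -4. ] g 30.0
hover t 30.26 tcp [ 0.4693 -0.1457  0.0878] w 0.0413 F [ 0.3  0.6 -4.5] g 30.0
dz 0.03 t 30.81 tcp [ 0.4687 -0.1461  0.0666] w 0.0415 F [-0.6  0.1 -4.3] g 30.0
dz 0.02 t 31.16 tcp [ 0.4685 -0.1462  0.0566] w 0.0416 F [ 0.1 -0.  -4. ] g 30.0
dz 0.012 t 31.47 tcp [ 0.4685 -0.1462  0.0486] w 0.0413 F [ 0.6  0.5 -3.5] g 30.0
dz 0.006 t 31.73 tcp [ 0.4685 -0.1462  0.0426] w 0.0416 F [-0.5 -0.2 -2.3] g 30.0
dz 0.003 t 31.98 tcp [ 0.4687 -0.1463  0.0399] w 0.0415 F [ 0.1 -0.4 -3. ] g 30.0
free t 33.89 tcp [ 0.4679 -0.1463  0.1791] w 0.092 F [-0.  -0.  -0.3] g 0.0
```

Blue is seated: its top is at 0.064 m and its centre is on the post. Red and green are next.

Run:
```python
from arm import *
for n in("red","green"):
    over(.42,.06,.22,A); pick(n)
    if not place(n): break
    let_go()
else:
    over(.42,.22,.25,A)
    for c in("scene","top"):
        P,h=cloud(c)
        for k in SEAT:
            try: print(c,k,SEAT[k],H[k]+.018,*ring(P,h,k,SEAT[k]))
            except Exception as e: print(c,k,e)
    p,_=viewer.read_camera("scene"); cv2.imwrite("pics/s3.png",p[:,:,::-1])
    print(tip_of("scene","glass_bulb")); st()
```

```text
red gripped t 38.02 tcp [0.5713 0.3537 0.025 ] w 0.0495 F [0.7 0.  0.7] g 30.0
lifted t 38.84 tcp [0.5707 0.3527 0.1584] w 0.0495 F [-0.4 -0.3 -4.6] g 30.0
hover t 41.19 tcp [ 0.4637 -0.0753  0.094 ] w 0.0494 F [ 0.1 -0.2 -3.8] g 30.0
dz 0.03 t 41.74 tcp [ 0.4631 -0.0756  0.0727] w 0.0493 F [-0.1  0.5 -3.9] g 30.0
dz 0.02 t 42.09 tcp [ 0.4629 -0.0757  0.0627] w 0.0492 F [ 0.2 -0.1 -4.7] g 30.0
dz 0.012 t 42.4 tcp [ 0.4629 -0.0757  0.0546] w 0.0488 F [ 0.7 -0.3 -3.8] g 30.0
dz 0.006 t 42.67 tcp [ 0.4629 -0.0758  0.0487] w 0.0494 F [ 0.4  0.2 -3.7] g 30.0
dz 0.003 t 42.92 tcp [ 0.4631 -0.0758  0.0459] w 0.0494 F [ 0.   0.1 -4.7] g 30.0
free t 44.7 tcp [ 0.4623 -0.0761  0.1791] w 0.092 F [-0.3  0.6  0.5] g 0.0
green gripped t 48.32 tcp [0.4263 0.3608 0.0332] w 0.0589 F [-0.7  0.   1.4] g 30.0
lifted t 49.1 tcp [0.4257 0.3595 0.1585] w 0.0588 F [ 0.2  0.  -6.1] g 30.0
hover t 51.17 tcp [0.4571 0.0059 0.1023] w 0.0592 F [ 0.6  0.  -7.1] g 30.0
dz 0.03 t 51.73 tcp [0.4563 0.006  0.0807] w 0.0592 F [ 0.1  0.1 -6.4] g 30.0
dz 0.02 t 52.08 tcp [0.4561 0.0057 0.0707] w 0.0589 F [-0.  -0.2 -6.6
[... 460 characters left out ...]
0.467  -0.1476  0.0186] 165 0.0712 [ 0.4672 -0.1474]
scene red (0.4632, -0.0758) 0.076 [ 0.4611 -0.0767  0.0227] 193 0.0768 [ 0.4611 -0.0766]
scene green (0.4564, 0.0057) 0.084 [0.4538 0.0048 0.0277] 140 0.0849 [0.454  0.0048]
top blue (0.4748, -0.22) 0.064 [ 0.4771 -0.2178  0.0146] 68 0.0653 [ 0.4779 -0.218 ]
top yellow (0.4688, -0.1463) 0.06999999999999999 [ 0.4712 -0.1438  0.0188] 89 0.0709 [ 0.4717 -0.1437]
top red (0.4632, -0.0758) 0.076 [ 0.4655 -0.0728  0.0227] 107 0.0769 [ 0.4653 -0.073 ]
top green (0.4564, 0.0057) 0.084 [0.4584 0.0083 0.0278] 109 0.0848 [0.4586 0.0083]
[{'at': [0.6227, 0.0858, 0.0031], 'score': 0.8}]
 t 55.63 tcp [0.4205 0.2183 0.2493] w 0.0919 F [0.6 0.1 0.4] g 0.0
```

```bash
ls pics
```

```text
s2.png
s3.png
scene0.png
t1.png
top0.png
```

All four are on their posts at full depth, and the bulb hasn't moved. Handing in.

```bash
python3 -c "
from station import *
print(workorder.finish_job())"
```

```text
the job is handed in; nothing more can be done
None
```

I handed the job in at about 56 s: blue, yellow, red and green stand on the posts in that order from the red eye. By camera each is within about 1 mm of its post's axis and fully down, the bulb hasn't moved, and the judge returned no verdict.

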